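# Measure a marble sample with a ratchet micrometer

## Task

Measure the marble sample on the micrometer's sloping rest: slide it along the ledge, lying flat, until it is home against the end stop under the spindle, then close the micrometer onto it by turning the ratchet knob clockwise. Stop as soon as the knob first slips, so that the sample is held at the measuring force, and let go. Leave everything else on the sideboard where it lies.

Things in the scene. Friction and masses are not known exactly. Their poses are not given: they have to be found in the camera images.
- gauge: Bench micrometer in an inclined stand, fixed to the table: grey cast foot 180 x 250 x 18 mm, on it a steel rest sloping 30 degrees down to the gauge's -x, and over the rest a dark C-shaped frame with the micrometer head. Origin at the table straight under the point where the spindle axis meets the rest's face, 68 mm up. x level, towards uphill; y along the ledge; z up.
- rest: Sloping steel rest, part of the gauge. Origin on its face at the spindle axis; x uphill, y along the ledge, z square to the face along the spindle axis. Face at z 0, x -30 to 34, y -81 to 165 mm. The ledge runs along its lower side, x -38 to -30, 5 mm proud. The end stop is a bar across its -y end, y -79 to -70, x -30 to 20, 7 mm proud.
- frame: C-frame and head, part of the gauge, axes and origin as rest. In mm: upper limb y -9 to 9, z 46 to 72; bow at x 82 to 108; black readout box y -38 to -11, z 45 to 79 (nothing on the +y side). On the spindle axis: boss 23 thick to z 77, sleeve 16 thick to z 96, graduated thimble 20 thick z 96 to 118.5, ratchet knob 24 thick z 120 to 150, free all round.
- tile: The sample: oblong marble slab 140 mm along its y, 60 along its x, 8 to 12 mm thick (unknown, it is what is measured), 0.18 to 0.29 kg. Origin at the centre of its underside, z square to its face. It starts flat on the rest, lower long side at the ledge, 78 to 100 mm to +y of home. Home: -y end against the end stop, spindle over its middle, origin at the origin of rest.
- spindle: Steel spindle 8 mm thick. Origin at the centre of its lower, measuring face; z along its axis, up. It starts 14.5 mm above the rest's face, does not turn, and goes down 10 mm for each full turn of the thimble: 1.6 to 4.1 rad of turning (several grasps) bring it onto the sample, then about 0.3 rad more until the clutch slips.
- end_stop (a point): Foot of the end stop's face that meets the sample, on the rest's face. Axes as rest. With the sample home its origin lies 70 mm to +y of this point.
- knob_top (a point): Centre of the top end of the ratchet knob: fluted steel, 24 mm in diameter, 30 mm long. z along the spindle axis, away from the rest. Clockwise, seen from this end, closes. It stays at its height as it turns. Running free it takes about 0.05 N m; once the spindle is on the sample this rises to 0.09 N m, where the clutch slips and it rises no more. Let go, it stays as it is.
- ratchet (a joint): Slip of the clutch (rad): how far the knob has turned clockwise against the graduated thimble below it. 0 at the start and while knob and thimble turn as one; it grows while the clutch slips and does not return.
- key: Bystander, loose: brass drawer key lying flat, 85 mm long, in front of the gauge. Origin underneath, near its middle.
- escutcheon: Bystander, loose: brass keyhole plate 84 x 34 x 5 mm with round ends, lying in front of the gauge. Origin at the centre of its underside.
- calliper: Bystander, loose: digital calliper 200 mm long lying flat on the gauge's -y side, up to 15 mm high. Origin under the middle of its beam, x along the beam.
- offcut: Bystander, loose: reeded mahogany moulding 120 x 50 x 21 mm on the gauge's +y side. Origin at the centre of its underside, x along it.
- disc: Bystander, loose: round marble sample 90 mm across, 10 mm thick, lying in front of the gauge. Origin at the centre of its underside.
- jar: Bystander, loose: lidded amber glass jar 96 mm across, 127 mm high, on the gauge's -y side. Origin at the centre of its underside.
- brush: Bystander, loose: flat brush 180 mm long lying on the gauge's +y side, beyond the moulding. Origin underneath, near its middle, x along it.
Not all that is in view belongs to the job. Leave any green look-alike of the tile alone.

How it is judged:
By the outcome, as a careful person would: the job done as asked, in the order asked, and still so for the second after the job is handed in, with the robot touching nothing.
It also fails if it takes over 72 s, if anything falls off the work surface, if the arm or the gripper's body presses on something with over 40 N, if the wrist force passes 120 N, or if a joint passes its speed limit or range.

## Robot

A 6-joint arm with a two-finger parallel gripper is mounted at the origin on the work surface. World frame = base frame: x ahead of the robot, y to its left, z up, the work surface at z = 0. Lengths are in mm, angles in rad, forces in N, time in s.
With the tool pointing down it reaches from about 300 to 775 mm from the base axis. Payload 14.6 kg.
Tool frame: the origin (TCP) lies between the finger pads; the fingertips stand 25 mm ahead of it and the grasp point (between the pads) lies 6 mm ahead of it; z points along the fingers, y is the line along which they close (so a half turn about z gives the same grasp; the last joint's range is limited). The gripper opens to 94 mm and grips with 3 to 60 N. Pads are 16 mm wide; open, the fingers measure 119 mm over their backs; the gripper's body (75 mm by 177 mm) begins 78 mm behind the grasp point.
Start: joints at [1.149, 0.3, 1.521, -0, 1.321, -0.067], TCP at [191.068, 515.735, 230.446] pointing down, gripper open.
Joint ranges: [-3.03, 3.03], [-0.79, 2.21], [0.23, 2.52], [-1.04, 4.18], [0, 3.07], [-2.55, 2.55]. Speed limits (rad/s): [2.22, 2.22, 2.57, 3.14, 3.14, 3.14].

## Interface

Orientations are given as [roll, pitch, yaw] about the fixed x, y, z axes, in that order (R = Rz(yaw) Ry(pitch) Rx(roll)).
In Python, from cell import manip gives the robot as it stands. The module is installed in compiled form; this text tells all that it offers.
- The arm moves only by the tool step_arm, never from a script. Its argument "series" is one flat list of numbers, 5 for each row, row after row: the shift along the world's x, y, z in mm, then the turn about the world's z in rad, then the closure, from 0 (fully open) to 1 (shut). In form: [dx, dy, dz, spin, jaw, dx, dy, dz, spin, jaw, ...]. A call has 1 to 20 rows; each row shifts and turns the commanded pose from where the row before left it; what a row does not reach is not made up. A row lasts 1/8 s, in which the tool goes at most 62.5 mm and 10.7 degrees, less where a joint would pass 70% of its speed; a pose out of reach is approached as far as the arm can. A call is refused whole if a number of a shift passes 62.5 or a number of a turn 0.188, either way. A call with a gripper value outside its range is refused whole. The fingers move at their own pace and stop on an object; "squeeze" is the grip in N (left out, the last holds). Time passes only in rows, so rows that do not move let the fingers close. It gives the time, the measured TCP pose, the force, the opening and the grip force at its end, in the units of the state.
- manip.read_state(): the state, without advancing time (a new reading comes with each control period).
- manip.camera(name): name is "scene" or "top"; returns (picture, depth): 480x640x3 uint8, blue, green, red; 480x640 float32, mm along the optical axis (not along the pixel's ray), 0 where there is no reading.
- manip.camera_info(name): a dict with "fovy" (degrees; the focal length in pixels is half the picture's height over the tangent of half this angle, whatever the lens; pixels are square), "cx", "cy" (the principal point, pixels), "eye" and "orientation" of the camera in the world. Camera axes: x right, y down, z forward; pixel columns grow to the right and rows downward; lengths in mm; the calibration is good to about 2 mm. A picture is of the moment at which its call begins. camera_info takes no time and is no camera call.
- manip.sign_off(): hands the job in; it is judged then, once.
The state is a dict: "clock": time; "joints": joint angles; "qd": joint speeds; "effort": joint torques, N m; "eef_pos": TCP position; "eef_rot": TCP orientation; "wrist_force": force on the tool from outside, world axes, zero at the start; "moment": the same for the moment, N m; "finger_gap": finger opening in mm; "finger_force": force on a finger pad.
Only numpy, scipy, OpenCV 4.12 (cv2) and the standard library are available. Lean on these libraries where they do the work, as an engineer would, in place of code of your own. Each camera call takes 0.05 s, during which the arm holds its last target. There are 200 camera calls.

## Working session

There is one attempt and no reset: what is moved stays moved. The work goes in short steps, Python scripts to look and compute and a tool call to move; the robot and the scene stay as the last step left them, time stands still between calls to the robot, and variables do not carry over. Pictures are saved under pics/ and viewed, at most 10 in all, crops included, and the job is handed in when it is done.

Besides the shell and the picture viewer there is one more tool, called after "Emit:" by a JSON object that holds its "name" and its "arguments". step_arm: Moves the arm, as the interface text tells. Its arguments: {"type":"object","properties":{"series":{"type":"array"},"squeeze":{"type":"number"}},"required":["series"]}

```bash
mkdir -p pics
cat > h.py <<'E'
import numpy as np, cv2
from cell import manip
from scipy.spatial.transform import Rotation as R
def cam(n):
    p,d=manip.camera(n); i=manip.camera_info(n); return p,d,i
def rot(i):
    o=np.array(i["orientation"],float)
    return o if o.shape==(3,3) else (R.from_quat(o).as_matrix() if o.size==4 else R.from_euler('xyz',o).as_matrix())
def pts(d,i):
    f=240/np.tan(np.radians(i["fovy"])/2); v,u=np.mgrid[0:480,0:640]
    c=np.stack([(u-i["cx"])/f*d,(v-i["cy"])/f*d,d],-1)
    return c@rot(i).T+np.array(i["eye"])
def proj(P,i):
    f=240/np.tan(np.radians(i["fovy"])/2); c=(np.atleast_2d(P)-np.array(i["eye"]))@rot(i)
    return c[:,:2]/c[:,2:]*f+[i["cx"],i["cy"]]
E
python3 - <<'E'
from h import *
for n in("scene","top"):
    p,d,i=cam(n); cv2.imwrite(f"pics/{n}0.png",p); np.savez(f"{n}0.npz",p=p,d=d); print(n,i)
print(manip.read_state())
E
```

```text
scene {'fovy': 51.15253039259356, 'cx': 314.5179253180611, 'cy': 246.35887677563625, 'eye': array([1187.47901487, -614.36869496,  711.33857879]), 'orientation': array([-2.10196431, -0.00280294,  0.81843505])}
top {'fovy': 43.4355997619831, 'cx': 315.8817624547269, 'cy': 243.8883567055554, 'eye': array([ 396.52145073,   54.46595665, 1294.53352778]), 'orientation': array([-3.06782285, -0.01186602, -1.57920008])}
{'clock': 0.1, 'joints': array([ 1.14940766e+00,  3.00371245e-01,  1.52149096e+00,  1.29224133e-06,
        1.32068478e+00, -6.65958257e-02]), 'qd': array([-0.00131283, -0.00172484, -0.00117577, -0.0013887 ,  0.00275895,
        0.00089626]), 'effort': array([ 9.70802503e-04, -5.32635784e+01, -3.53286624e+01,  7.09152664e-02,
        2.34829268e-02, -1.92022654e-06]), 'eef_pos': array([190.98794097, 515.56605415, 229.97921131]), 'eef_rot': array([-3.14064052e+00, -6.47563651e-05,  2.78679946e+00]), 'wrist_force': array([-0.15982335,  0.04534587,  0.31906041]), 'moment': array([0.00310503, 0.00231737, 0.03071997]), 'finger_force': 0.0, 'finger_gap': 93.39087113078288}
```

View pics/scene0.png

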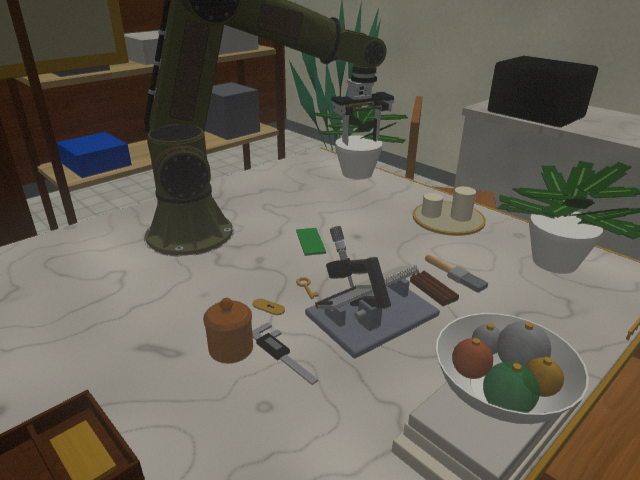

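View pics/top0.png

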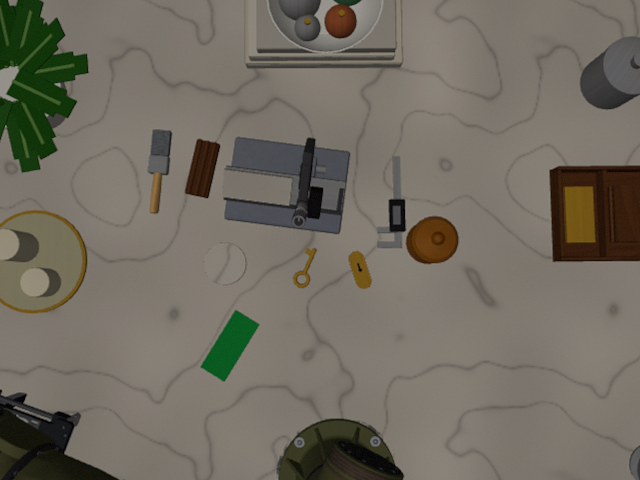

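The scene view shows the gauge at (370,310), with its knob at (337,232), the key at (308,288), the escutcheon at (268,306), the jar at (228,330) and the calliper at (285,355). In the top view the gauge foot is centred near (288,185) and the knob is at (300,218).

What could be taken for the sample, in top-view pixels:
- White slab on the rest, (262,186). This one fits the description, so I choose it.
- Green oblong, (230,345). A look-alike to leave alone.
- Round marble disc, (225,263). A bystander.
- Yellow panel in the box, (580,214). Not part of the job.

Run:
```python
from h import *
z=np.load("top0.npz"); p,d=z["p"],z["d"]; i=manip.camera_info("top"); P=pts(d,i)
roi=np.zeros((480,640),bool); roi[125:245,210:365]=1
print("table z",np.median(P[250:300,420:520,2]))
m=roi&(P[...,2]>11)&(P[...,2]<25)
q=P[m][:,:2].astype(np.float32); r=cv2.minAreaRect(q); print("foot",m.sum(),r,np.median(P[m][:,2]))
# tile / rest plane: bright pixels on slope
hsv=cv2.cvtColor(p,cv2.COLOR_BGR2HSV)
m=np.zeros_like(roi); m[165:206,222:296]=1; m&=(P[...,2]>45)&(P[...,2]<110)
q=P[m]; print("slope pts",m.sum())
for _ in range(4):
    c=q.mean(0); n=np.linalg.svd(q-c,full_matrices=False)[2][2]; n*=np.sign(n[2]); q=q[abs((q-c)@n)<3]
print("plane n",n,"c",c,len(q),"rms",((q-c)@n).std(),"tilt",np.degrees(np.arccos(n[2])),"az",np.degrees(np.arctan2(n[1],n[0])))
r2=cv2.minAreaRect(q[:,:2].astype(np.float32)); print(r2)
# knob
k=roi&(P[...,2]>185)
print("knob",k.sum(),P[k].mean(0) if k.any() else 0,P[k].max(0),P[k].min(0))
c=p[125:245,210:365]; cv2.imwrite("pics/crop.png",cv2.resize(c,None,fx=5,fy=5,interpolation=cv2.INTER_CUBIC)[:600,:775])
```

```text
table z 1.775927186605827
foot 5010 ((608.6976928710938, 115.77316284179688), (299.9311218261719, 234.0596923828125), 89.65180206298828) 18.959970600650536
slope pts 2503
plane n [-0.47835131  0.05291401  0.87657294] c [601.80073024 164.78533237  75.12067131] 1281 rms 1.4002097146481587 tilt 28.768316746986866 az 173.68774897749918
((602.3834838867188, 155.40386962890625), (149.56466674804688, 61.468990325927734), 84.96544647216797)
knob 282 [500.8545986   66.43515169 492.49070414] [ 650.607818     84.21941079 1294.53352778] [396.52145073  48.31543977 185.01614103]
```

View pics/crop.png

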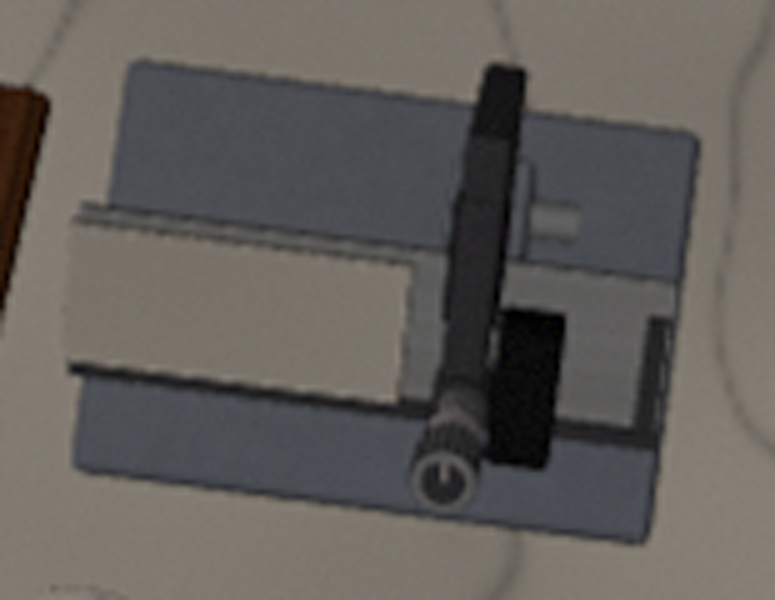

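The crop confirms the choice: the plain white slab, with its -y end at crop (407,330), the end stop at (650,375) and the knob top at (443,482). Casting rays will give the gauge frame.

```bash
cat >> h.py <<'E'
def ray(px,i,n,d0):
    f=240/np.tan(np.radians(i["fovy"])/2); px=np.atleast_2d(px)
    v=np.c_[(px-[i["cx"],i["cy"]])/f,np.ones(len(px))]@rot(i).T; e=np.array(i["eye"])
    return e+v*((d0-e@n)/(v@n))[:,None]
E
python3 - <<'E'
from h import *
i=manip.camera_info("top"); cr=lambda a:np.array(a,float)/5+[210-.4,125-.4]
Z=np.array([0,0,1.])
F=ray(cr([(130,62),(697,132),(645,542),(75,468)]),i,Z,18); print("foot",F.round(1))
for a,b in((0,1),(3,2),(0,3),(1,2)): print(np.linalg.norm(F[a]-F[b]).round(1),np.degrees(np.arctan2(*(F[b]-F[a])[[1,0]])).round(2))
K=ray(cr((443,482)),i,Z,197.9)[0]; print("knob top",K)
g=np.arctan2(*(F[0]-F[1]+F[3]-F[2])[[1,0]])-np.pi/2; print("gauge yaw",g)
gx=np.array([np.cos(g),np.sin(g),0]); gy=np.array([-np.sin(g),np.cos(g),0])
O=K+75*gx; O[2]=68; print("rest origin",O)
rx=gx*np.cos(np.pi/6)+Z*.5; rz=-gx*.5+Z*np.cos(np.pi/6); B=np.stack([rx,gy,rz],1)
f=lambda pp,t:((ray(cr(pp),i,rz,O@rz+t)-O)@B).round(1)
print("tile corners top (t=10)",f([(412,262),(402,403),(70,365),(75,228)],10))
print("stop top",f([(650,318),(640,430)],7))
z=np.load("top0.npz"); P=pts(z["d"],i); Q=(P-O)@B
print("depth z on tile, rest",np.median(Q[178:198,240:285,2]),np.median(Q[182:200,294:296,2]))
print("knob in rest",Q[221,298],"tip corner targets")
print("push start x=-8,y=190,z=2",O+B@[-8,190,2],"home y=70",O+B@[-8,70,2])
E
```

```text
foot [[722.4 209.1  18. ]
 [690.5 -34.4  18. ]
 [513.6 -10.   18. ]
 [547.  232.3  18. ]]
245.6 -97.46
244.6 -97.85
176.9 172.49
178.5 172.16
knob top [519.6927957   72.77072931 197.9       ]
gauge yaw -0.13358423323240487
rest origin [594.02461219  62.78168245  68.        ]
tile corners top (t=10) [[ 32.7  27.   10. ]
 [-28.7  25.2  10. ]
 [-30.5 162.9  10. ]
 [ 29.  163.7  10. ]]
stop top [[ 20.6 -71.2   7. ]
 [-28.6 -73.6   7. ]]
depth z on tile, rest 10.155022606089384 0.7204339403559759
knob in rest [  2.48138617   0.16483209 155.74717576] tip corner targets
push start x=-8,y=190,z=2 [611.47262759 252.14488681  65.73205081] home y=70 [595.49015262 133.21398042  65.73205081]
```

Emit:
{"name": "step_arm", "arguments": {"series": [29,-18,0,-0.096,0.5,29,-19,0,-0.096,1,29,-19,0,-0.096,1,29,-19,0,-0.096,1,29,-19,0,-0.096,1,29,-18,0,-0.096,1,29,-19,0,-0.096,1,29,-19,0,-0.096,1,29,-19,0,-0.096,1,29,-19,0,-0.096,1,29,-18,0,-0.096,1,29,-19,0,-0.096,1,29,-19,0,-0.096,1,33,-19,0,-0.096,1,0,0,0,0,1], "squeeze": 20}}

```text
clock: 1.98
eef_pos: [602.3, 251.1, 229.3]
eef_rot: [-3.14, 0.001, 1.44]
wrist_force: [0.7, -0.1, -0.7]
finger_gap: 0.1
finger_force: 0.0
```

Emit:
{"name": "step_arm", "arguments": {"series": [0,1,-40,-0.006,1,0,0,-45,0,1,0,0,-35,0,1,0,0,-15,0,1,0,0,0,0,1]}}

```text
clock: 2.6
eef_pos: [600.7, 254.0, 95.3]
eef_rot: [-3.141, 0.0, 1.438]
wrist_force: [0.5, 0.1, 0.5]
finger_gap: 0.2
finger_force: 0.0
```

Run:
```python
from h import *
print(manip.read_state()["eef_pos"])
p,d,i=cam("scene"); c=p[200:360,290:500]; cv2.imwrite("pics/s1.png",cv2.resize(c,None,fx=3.7,fy=3.7,interpolation=cv2.INTER_CUBIC))
```

```text
[600.67764826 254.01021071  95.30444427]
```

View pics/s1.png

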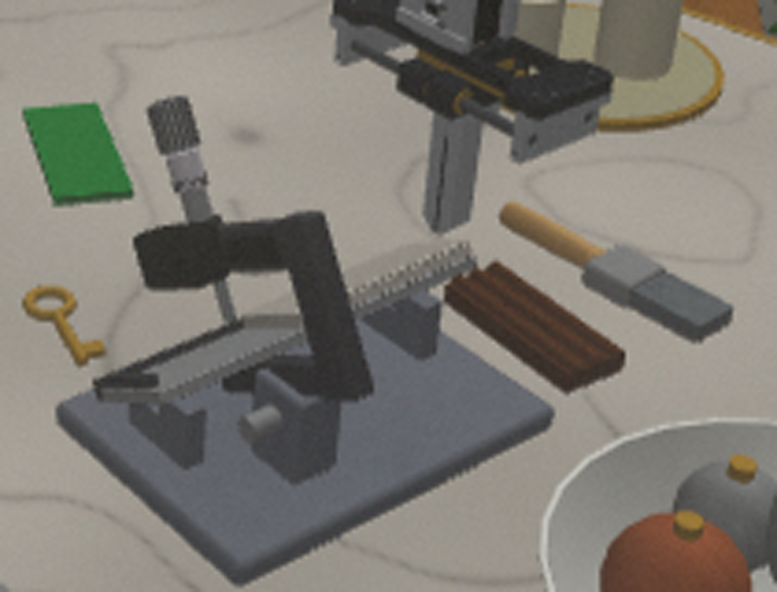

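The fingers, at crop (450,225), stand clear of the tile's end near (470,245). Now I lower 2 mm and push along the ledge.

Emit:
{"name": "step_arm", "arguments": {"series": [0,0,-2,0,1,-1.1,-8,0,0,1,-1.1,-8,0,0,1,-0.9,-7,0,0,1,-0.9,-7,0,0,1,-0.9,-7,0,0,1,-0.9,-7,0,0,1,-0.9,-7,0,0,1,-0.9,-7,0,0,1,-0.9,-7,0,0,1,-0.9,-7,0,0,1,-0.9,-7,0,0,1,-0.9,-7,0,0,1,-0.8,-6,0,0,1,-0.8,-6,0,0,1,-0.5,-4,0,0,1,0,0,0,0,1]}}

```text
clock: 4.78
eef_pos: [587.8, 151.2, 93.3]
eef_rot: [-3.141, 0.001, 1.436]
wrist_force: [0.3, 0.2, -0.2]
finger_gap: 0.6
finger_force: 0.0
```

Run:
```python
from h import *
s=manip.read_state(); print(s["wrist_force"],s["moment"])
p,d,i=cam("top"); c=p[125:245,210:365]; cv2.imwrite("pics/t2.png",cv2.resize(c,None,fx=5,fy=5,interpolation=cv2.INTER_CUBIC))
```

```text
[ 0.28331213  0.16026447 -0.22841197] [-0.13203429  0.06482552  0.02424217]
```

View pics/t2.png

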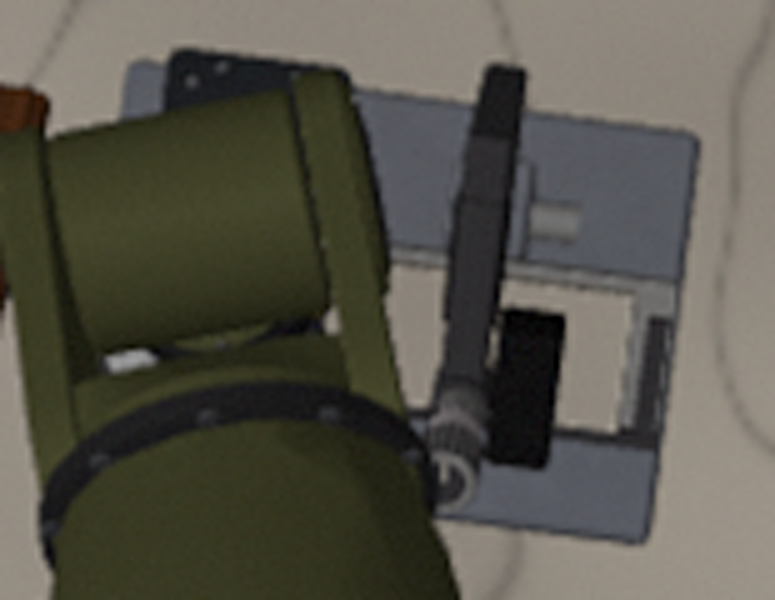

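The tile's -y end is at crop (632,350), still a few mm short of the stop face at about (643,380). It lies flat and straight, so I'll creep it in.

Emit:
{"name": "step_arm", "arguments": {"series": [-0.2,-1.5,0,0,1,-0.2,-1.5,0,0,1,-0.1,-1,0,0,1,-0.1,-1,0,0,1,-0.1,-1,0,0,1]}}

```text
clock: 5.45
eef_pos: [587.0, 145.7, 93.4]
eef_rot: [-3.141, 0.0, 1.437]
wrist_force: [-0.0, 1.9, -0.9]
finger_gap: 0.9
finger_force: 0.7
```

Emit:
{"name": "step_arm", "arguments": {"series": [-0.1,-1,0,0,1,-0.1,-0.5,0,0,1,0,0,0,0,1]}}

```text
clock: 5.82
eef_pos: [586.9, 144.5, 93.4]
eef_rot: [3.142, -0.0, 1.437]
wrist_force: [-0.4, 3.9, -1.1]
finger_gap: 0.6
finger_force: 2.1
```

Emit:
{"name": "step_arm", "arguments": {"series": [-0.1,-1,0,0,1,0,0,0,0,1]}}

```text
clock: 6.08
eef_pos: [586.8, 144.0, 93.5]
eef_rot: [3.141, -0.001, 1.437]
wrist_force: [0.3, 8.9, -2.5]
finger_gap: 0.4
finger_force: 4.2
```

Emit:
{"name": "step_arm", "arguments": {"series": [-0.1,-1,0,0,1,0,0,0,0,1]}}

```text
clock: 6.32
eef_pos: [586.7, 143.6, 93.6]
eef_rot: [3.141, -0.002, 1.437]
wrist_force: [0.5, 12.4, -1.3]
finger_gap: 0.5
finger_force: 6.1
```

Contact with the stop. I'll back off, rise, and check that the tile is seated.

Emit:
{"name": "step_arm", "arguments": {"series": [0.5,4,0,0,1,1,8,0,0,1,0,5,40,0,1,0,5,45,0,1,0,5,45,0,1,-10,30,30,0.17,0.5,-20,40,0,0.17,0.5,-20,40,0,0.17,0.5,-20,40,0,0.17,0.5,-20,30,0,0.17,0.5,0,20,0,0.17,0.5,0,0,0,0.17,0.5]}}

```text
clock: 7.82
eef_pos: [497.7, 370.6, 253.3]
eef_rot: [-3.141, 0.0, 2.634]
wrist_force: [0.9, -0.3, -0.1]
finger_gap: 47.1
finger_force: 0.0
```

Run:
```python
from h import *
s=manip.read_state(); print(s["joints"],s["wrist_force"],s["moment"],s["finger_gap"])
p,d,i=cam("top"); np.savez("t3.npz",p=p,d=d); c=p[125:245,210:365]; cv2.imwrite("pics/t3.png",cv2.resize(c,None,fx=5,fy=5,interpolation=cv2.INTER_CUBIC))
```

```text
[ 5.81243658e-01  4.45012524e-01  1.27090801e+00 -3.29837228e-04
  1.42591298e+00 -4.81925200e-01] [ 0.86504155 -0.34655825 -0.09281682] [ 0.02090024 -0.0077593   0.02998946] 47.14591724554159
```

View pics/t3.png

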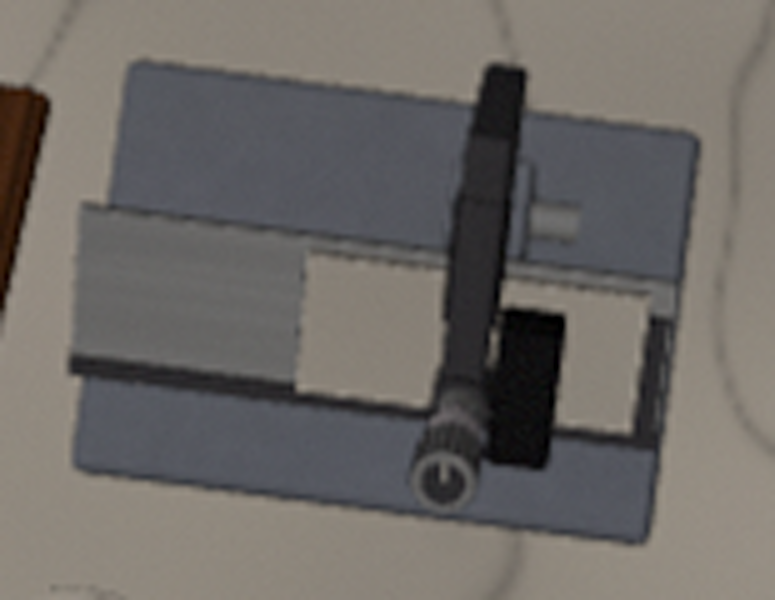

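The tile sits square against the stop, with its end at crop (645,360), and lies flat along the ledge. The knob top is at (443,480). Next I move over the knob, turned to the start of a clockwise stroke.

Emit:
{"name": "step_arm", "arguments": {"series": [3.3,-37,0,0.116,0.5,3.3,-37,0,0.116,0.5,3.3,-37,0,0.116,0.5,3.3,-37,0,0.116,0.5,3.3,-37,0,0.116,0.5,3.3,-37,0,0.116,0.5,3.3,-38,0,0.116,0.5,3.3,-38,0,0.116,0.5,0,0,0,0,0.5]}}

```text
clock: 9.0
eef_pos: [524.7, 69.3, 253.6]
eef_rot: [-3.141, -0.0, -2.733]
wrist_force: [-0.5, 0.8, 0.7]
finger_gap: 46.9
finger_force: 0.0
```

Emit:
{"name": "step_arm", "arguments": {"series": [-0.5,1.5,-25,0,0.5,0,0,-20,0,0.5,0,0,-6.5,0,0.5,0,0,0,0,0.5]}}

```text
clock: 9.5
eef_pos: [524.1, 73.2, 202.2]
eef_rot: [-3.142, -0.0, -2.729]
wrist_force: [0.3, 0.5, -0.1]
finger_gap: 47.2
finger_force: 0.0
```

Run:
```python
from h import *
s=manip.read_state(); print(s["eef_pos"],s["wrist_force"],s["moment"])
p,d,i=cam("scene"); c=p[190:310,290:430]; cv2.imwrite("pics/s4.png",cv2.resize(c,None,fx=5,fy=5,interpolation=cv2.INTER_CUBIC))
```

```text
[524.10498174  73.1650177  202.1585553 ] [ 0.31136087  0.51296649 -0.13916982] [ 0.12473385  0.07024095 -0.02444781]
```

View pics/s4.png

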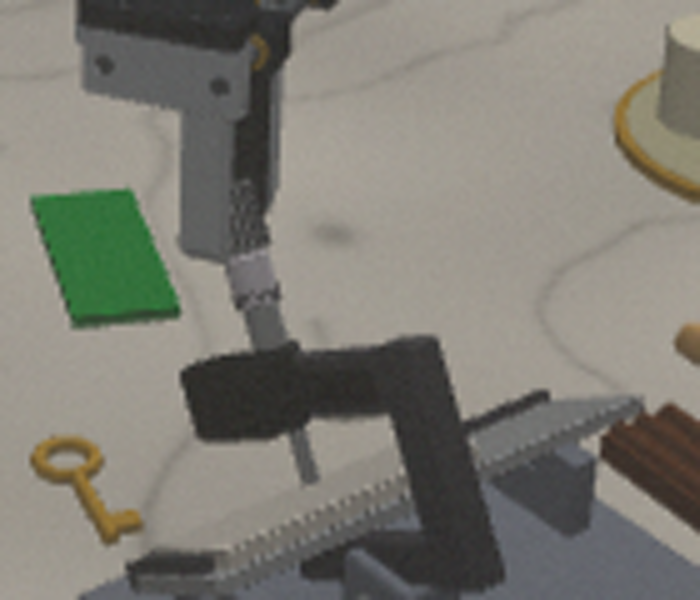

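The knob, at crop (245,215), is between the fingers, with the thimble clear below at (252,280). I close gently.

Emit:
{"name": "step_arm", "arguments": {"series": [0,-1,0,0,0.8,0,0,0,0,1,0,0,0,0,1,0,0,0,0,1], "squeeze": 15}}

```text
clock: 10.05
eef_pos: [523.9, 72.2, 202.4]
eef_rot: [3.141, 0.0, -2.729]
wrist_force: [-3.0, 3.6, 3.9]
finger_gap: 28.0
finger_force: 14.3
```

```bash
cat > st.py <<'E'
from h import *
s=manip.read_state(); m=np.array(s["moment"]); f=np.array(s["wrist_force"])
print("clk",s["clock"],"pos",s["eef_pos"].round(2),"yaw",round(s["eef_rot"][2],3),"F",f.round(2),"M",m.round(4),"gap",round(s["finger_gap"],2),"ff",s["finger_force"],"j6",s["joints"][5].round(4),"eff6",s["effort"][5].round(4))
E
python3 st.py
```

```text
clk 10.05 pos [523.93  72.23 202.41] yaw -2.729 F [-3.02  3.62  3.93] M [ 0.7628  0.578  -0.1016] gap 28.02 ff 14.320844113826752 j6 -1.9169 eff6 -0.0943
```

Emit:
{"name": "step_arm", "arguments": {"series": [0,0,0,-0.11,1,0,0,0,-0.11,1,0,0,0,-0.11,1,0,0,0,-0.11,1,0,0,0,-0.11,1]}}

```text
clock: 10.68
eef_pos: [523.9, 73.3, 202.4]
eef_rot: [3.139, -0.0, 3.002]
wrist_force: [-2.0, 14.5, 2.1]
finger_gap: 23.7
finger_force: 15.0
```

```bash
python3 st.py
```

```text
clk 10.675 pos [523.92  73.25 202.38] yaw 3.002 F [-1.99 14.45  2.13] M [2.7426 0.2426 0.1187] gap 23.72 ff 15.013659596443176 j6 -1.3635 eff6 -1.6661
```

Emit:
{"name": "step_arm", "arguments": {"series": [0,0,0,-0.11,1,0,0,0,-0.11,1,0,0,0,-0.11,1,0,0,0,-0.11,1,0,0,0,-0.11,1,0,0,0,0,1]}}

```text
clock: 11.42
eef_pos: [524.4, 74.1, 203.7]
eef_rot: [3.136, -0.001, 2.454]
wrist_force: [-5.1, 15.7, 12.6]
finger_gap: 27.2
finger_force: 17.0
```

```bash
python3 st.py
python3 - <<'E'
from h import *
p,d,i=cam("scene"); np.savez("s5.npz",p=p); c=p[190:310,290:430]; cv2.imwrite("pics/s5.png",cv2.resize(c,None,fx=5,fy=5,interpolation=cv2.INTER_CUBIC))
E
```

```text
clk 11.425 pos [524.4   74.07 203.66] yaw 2.454 F [-5.13 15.66 12.64] M [3.5018 0.6373 0.2271] gap 27.17 ff 17.037613838911057 j6 -0.8157 eff6 1.1867
```

View pics/s5.png

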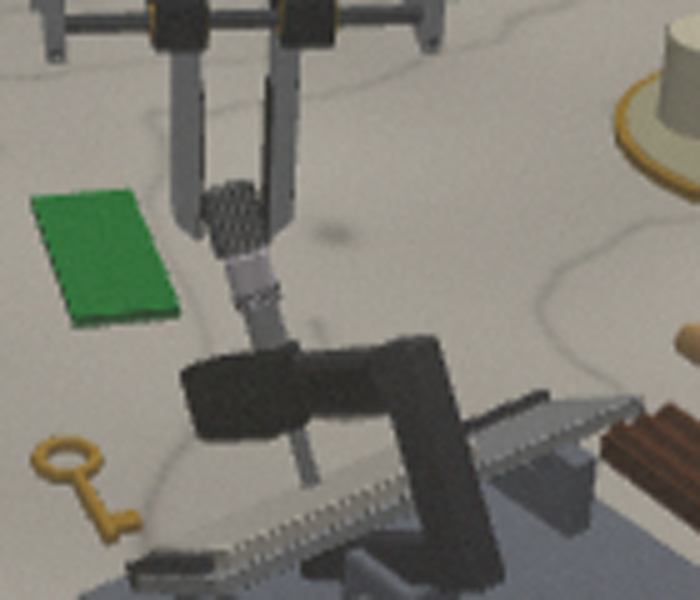

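The fingers have turned round the knob, at crop (237,220), and the spindle tip at (310,483) is still above the tile. A side force of about +15 N says the grip sits about 2.5 mm too far to -y. I'll open, turn back and recentre.

Emit:
{"name": "step_arm", "arguments": {"series": [0,0,0,0,0.55,0,0,0,0,0.55,0,2.5,0,0.157,0.55,0,0,0,0.157,0.55,0,0,0,0.157,0.55,0,0,0,0.157,0.55,0,0,0,0.157,0.55,0,0,0,0.157,0.55,0,0,0,0.157,0.55,0,0,0,0,0.55]}}

```text
clock: 12.72
eef_pos: [524.0, 74.0, 201.8]
eef_rot: [-3.142, -0.0, -2.731]
wrist_force: [-0.1, -0.5, 0.5]
finger_gap: 42.2
finger_force: 0.0
```

```bash
python3 st.py
```

```text
clk 12.725 pos [524.04  73.97 201.77] yaw -2.731 F [-0.1  -0.54  0.47] M [0.0651 0.0699 0.028 ] gap 42.2 ff 0.0 j6 -1.9105 eff6 -1.7818
```

Emit:
{"name": "step_arm", "arguments": {"series": [0,0,0,0,0.8,0,0,0,0,1,0,0,0,0,1,0,0,0,-0.11,1,0,0,0,-0.11,1,0,0,0,-0.11,1,0,0,0,-0.11,1,0,0,0,-0.11,1]}}

```text
clock: 13.72
eef_pos: [524.1, 74.0, 201.9]
eef_rot: [-3.141, 0.0, 2.998]
wrist_force: [-0.7, 0.3, -0.5]
finger_gap: 23.0
finger_force: 15.0
```

```bash
python3 st.py
```

```text
clk 13.725 pos [524.12  73.97 201.87] yaw 2.998 F [-0.74  0.25 -0.47] M [ 0.2477 -0.2181  0.0798] gap 22.99 ff 14.983818680047989 j6 -1.3559 eff6 -1.7298
```

```bash
cat > tq.py <<'E'
from h import *
import sys
n=int(sys.argv[1]) if len(sys.argv)>1 else 8
g=-0.1336; gx=np.array([np.cos(g),np.sin(g),0]); a=-.5*gx+np.array([0,0,.866])
A=[]
for _ in range(n):
    manip.camera("scene"); s=manip.read_state(); F=np.array(s["wrist_force"]); M=np.array(s["moment"])
    tip=np.array([524.2,74,190.]); r=(np.array(s["eef_pos"])+[0,0,170]-tip)/1e3
    A.append(np.r_[F,M,a@(M+np.cross(r,F)),a@M])
A=np.array(A); print("mean",A.mean(0).round(3)); print("std",A.std(0).round(3)); print("yaw",s["eef_rot"][2].round(3),"clk",s["clock"],"gap",round(s["finger_gap"],2))
E
python3 tq.py 8
```

```text
mean [ 1.141 -3.536 -1.482 -0.564 -0.324 -0.027 -0.07   0.235]
std [0.418 0.797 0.621 0.151 0.058 0.033 0.062 0.058]
yaw 3.005 clk 14.125 gap 23.82
```

The two-finger grip gives too noisy a torque. Rolling the knob with the flat side of the closed fingers makes torque a plain tangential force, about 4 N free and 7.5 N slipping. I'll switch to that on the knob's +y side, moving uphill, which is clockwise.

Emit:
{"name": "step_arm", "arguments": {"series": [0,0,0,0,0.55,0,0,0,0,0.55,0,0,30,0,0.55,0,5,15,-0.17,0.8,-0.5,4,0,-0.175,1,-0.5,4,0,-0.175,1,-0.5,4,0,-0.175,1,-0.5,4,0,-0.175,1,-0.5,4,0,-0.175,1,0,4,0,-0.175,1,0,2,0,-0.175,1,0,0,0,-0.165,1,0,0,0,0,1], "squeeze": 40}}

```text
clock: 15.75
eef_pos: [521.5, 105.4, 247.0]
eef_rot: [-3.142, -0.0, 1.445]
wrist_force: [-0.2, 0.1, -0.1]
finger_gap: 0.4
finger_force: 0.0
```

```bash
python3 st.py
python3 - <<'E'
from h import *
p,d,i=cam("top"); np.savez("t6.npz",p=p)
q=np.load("t3.npz")["p"]; f=lambda a:cv2.resize(a[208:236,285:313],(400,400),interpolation=cv2.INTER_CUBIC)
cv2.imwrite("pics/k6.png",np.hstack([f(q),f(p)]))
E
```

```text
clk 15.75 pos [521.5  105.44 247.01] yaw 1.445 F [-0.24  0.08 -0.06] M [-0.033   0.0989 -0.0408] gap 0.44 ff 0.0 j6 0.2561 eff6 1.8911
```

View pics/k6.png

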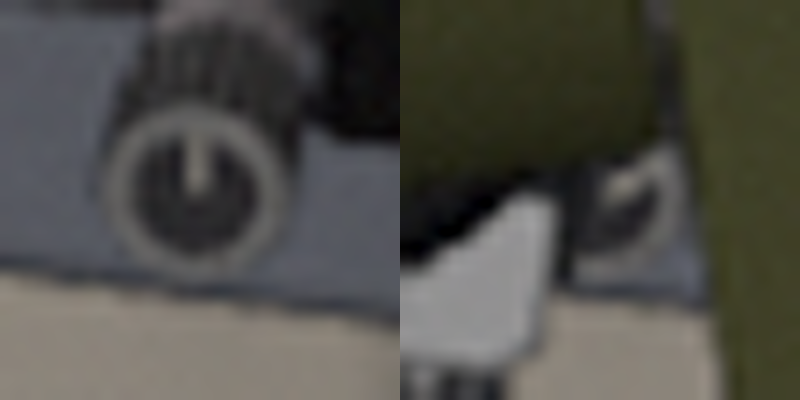

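On the left the knob's white mark points to 12 o'clock at the start. On the right, at (622,188), it points to about 2 o'clock, so the knob has turned about 1.2 to 1.4 rad clockwise. Now the finger-side rolling.

Emit:
{"name": "step_arm", "arguments": {"series": [0,0,-30,-0.008,1,0,0,-24,0,1,-0.3,-2.5,0,0,1,-0.3,-2,0,0,1,-0.2,-1.5,0,0,1,0,0,0,0,1]}}

```text
clock: 16.55
eef_pos: [521.0, 99.1, 193.6]
eef_rot: [3.141, -0.0, 1.436]
wrist_force: [-0.2, 0.0, -0.1]
finger_gap: 0.4
finger_force: 0.0
```

Emit:
{"name": "step_arm", "arguments": {"series": [-0.2,-1.5,0,0,1,-0.2,-1.5,0,0,1,0,0,0,0,1]}}

```text
clock: 16.92
eef_pos: [520.4, 96.1, 192.9]
eef_rot: [-3.142, 0.0, 1.436]
wrist_force: [-0.0, -0.4, 0.2]
finger_gap: 0.7
finger_force: 0.0
```

Emit:
{"name": "step_arm", "arguments": {"series": [-0.2,-1.5,0,0,1,0,0,0,0,1]}}

```text
clock: 17.18
eef_pos: [520.2, 95.5, 193.1]
eef_rot: [3.141, -0.002, 1.436]
wrist_force: [0.9, 6.5, 0.5]
finger_gap: 0.5
finger_force: 3.3
```

Emit:
{"name": "step_arm", "arguments": {"series": [-0.2,-1.5,0,0,1,0,0,0,0,1]}}

```text
clock: 17.42
eef_pos: [520.1, 94.9, 193.2]
eef_rot: [3.141, -0.003, 1.437]
wrist_force: [1.6, 13.9, 0.6]
finger_gap: 0.5
finger_force: 7.0
```

```bash
cat > ft.py <<'E'
from h import *
import sys
t=np.array([.858,-.115,.5]); n=np.array([.133,.991,0]); A=[]
for _ in range(int(sys.argv[1])):
    manip.camera("top"); s=manip.read_state(); F=np.array(s["wrist_force"]); A.append([F@t,F@n])
A=np.array(A); p=s["eef_pos"]
print("tang",A[:,0].mean().round(2),"norm",A[:,1].mean().round(2),"std",A.std(0).round(2),"along",((p-[520.1,94.9,193.2])@t).round(2),"pos",p.round(1),"clk",s["clock"])
E
python3 ft.py 3
```

```text
tang -0.61 norm 13.85 std [0.17 0.42] along 0.0 pos [520.1  94.9 193.2] clk 17.575
```

Emit:
{"name": "step_arm", "arguments": {"series": [-0.2,-1.3,0,0,1,2,-0.3,1.2,0,1,2,-0.3,1.2,0,1]}}

```text
clock: 17.95
eef_pos: [523.3, 94.1, 195.2]
eef_rot: [-3.14, -0.005, 1.437]
wrist_force: [-2.3, 21.0, -1.1]
finger_gap: 0.5
finger_force: 10.6
```

```bash
python3 ft.py 3
```

```text
tang -2.71 norm 21.14 std [0.74 0.44] along 4.24 pos [523.7  94.1 195.4] clk 18.1
```

Emit:
{"name": "step_arm", "arguments": {"series": [2,-0.3,1.2,0,1,2,-0.3,1.2,0,1]}}

```text
clock: 18.35
eef_pos: [527.3, 93.5, 197.5]
eef_rot: [-3.14, -0.005, 1.437]
wrist_force: [-1.1, 22.5, -2.3]
finger_gap: 0.3
finger_force: 10.8
```

```bash
python3 ft.py 3
```

```text
tang -3.02 norm 20.88 std [0.19 0.38] along 8.91 pos [527.7  93.5 197.7] clk 18.5
```

Emit:
{"name": "step_arm", "arguments": {"series": [2,-0.3,1.2,0,1,2,-0.3,1.2,0,1]}}

```text
clock: 18.75
eef_pos: [531.4, 93.0, 199.8]
eef_rot: [-3.14, -0.005, 1.437]
wrist_force: [-0.9, 21.1, -3.5]
finger_gap: 0.7
finger_force: 10.8
```

```bash
python3 ft.py 3
```

```text
tang -2.5 norm 21.57 std [0.29 0.51] along 13.62 pos [531.7  92.9 200.1] clk 18.9
```

Emit:
{"name": "step_arm", "arguments": {"series": [2,-0.3,1.2,0,1]}}

```text
clock: 19.02
eef_pos: [533.3, 92.7, 201.0]
eef_rot: [-3.14, -0.005, 1.437]
wrist_force: [-0.8, 21.3, -3.5]
finger_gap: 0.7
finger_force: 10.6
```

```bash
python3 ft.py 3
```

```text
tang -2.84 norm 21.43 std [0.46 0.29] along 15.93 pos [533.7  92.6 201.2] clk 19.175
```

Emit:
{"name": "step_arm", "arguments": {"series": [2,-0.3,1.2,0,1]}}

```text
clock: 19.3
eef_pos: [535.3, 92.4, 202.1]
eef_rot: [-3.14, -0.005, 1.437]
wrist_force: [-0.7, 21.9, -4.1]
finger_gap: 0.4
finger_force: 10.5
```

```bash
python3 ft.py 3
```

```text
tang -2.99 norm 20.98 std [0.07 0.06] along 18.26 pos [535.7  92.3 202.4] clk 19.45
```

Rolling steadily at a free-running tangential force of about 2.8 N, total turn about 2.8 rad. I'll back off and reset for another stroke.

Emit:
{"name": "step_arm", "arguments": {"series": [0.4,3,0,0,1,0.6,5,0,0,1,-8,1.2,-4.8,0,1,-8,1.2,-4.8,0,1,0,0,0,0,1,-0.4,-3,0,0,1,-0.3,-2.5,0,0,1,-0.3,-2.5,0,0,1,0,0,0,0,1]}}

```text
clock: 20.58
eef_pos: [520.1, 94.4, 193.4]
eef_rot: [3.141, -0.005, 1.437]
wrist_force: [0.9, 21.2, -0.0]
finger_gap: 0.3
finger_force: 11.0
```

```bash
python3 ft.py 3
```

```text
tang -1.38 norm 21.65 std [0.35 0.44] along 0.17 pos [520.1  94.4 193.4] clk 20.725
```

Emit:
{"name": "step_arm", "arguments": {"series": [1,-0.15,0.6,0,1,1,-0.15,0.6,0,1]}}

```text
clock: 20.98
eef_pos: [521.5, 94.3, 194.2]
eef_rot: [-3.14, -0.005, 1.437]
wrist_force: [-2.9, 22.5, 0.5]
finger_gap: 0.2
finger_force: 11.0
```

```bash
python3 ft.py 3
```

```text
tang -4.14 norm 22.43 std [0.68 0.67] along 1.97 pos [521.7  94.2 194.3] clk 21.125
```

Emit:
{"name": "step_arm", "arguments": {"series": [1,-0.15,0.6,0,1]}}

```text
clock: 21.25
eef_pos: [522.5, 94.1, 194.8]
eef_rot: [-3.14, -0.005, 1.437]
wrist_force: [-2.8, 22.3, -0.7]
finger_gap: 0.6
finger_force: 11.0
```

```bash
python3 ft.py 3
```

```text
tang -3.93 norm 21.77 std [0.39 0.28] along 3.14 pos [522.7  94.1 194.9] clk 21.4
```

Emit:
{"name": "step_arm", "arguments": {"series": [1,-0.15,0.6,0,1]}}

```text
clock: 21.52
eef_pos: [523.5, 94.0, 195.3]
eef_rot: [-3.14, -0.005, 1.437]
wrist_force: [-1.9, 23.0, -1.1]
finger_gap: 0.7
finger_force: 11.1
```

```bash
python3 ft.py 4
```

```text
tang -3.93 norm 21.59 std [0.59 0.38] along 4.27 pos [523.7  94.  195.4] clk 21.725
```

Emit:
{"name": "step_arm", "arguments": {"series": [1,-0.15,0.6,0,1]}}

```text
clock: 21.85
eef_pos: [524.5, 93.9, 195.9]
eef_rot: [-3.14, -0.005, 1.437]
wrist_force: [-1.7, 22.9, -1.2]
finger_gap: 0.3
finger_force: 11.1
```

```bash
python3 ft.py 4
```

```text
tang -3.47 norm 21.98 std [0.27 0.34] along 5.45 pos [524.7  93.8 196. ] clk 22.05
```

Emit:
{"name": "step_arm", "arguments": {"series": [1,-0.15,0.6,0,1]}}

```text
clock: 22.18
eef_pos: [525.5, 93.7, 196.5]
eef_rot: [-3.14, -0.005, 1.437]
wrist_force: [-1.5, 22.5, -1.3]
finger_gap: 0.4
finger_force: 11.2
```

```bash
python3 ft.py 4
```

```text
tang -3.56 norm 22.3 std [0.68 0.18] along 6.63 pos [525.7  93.7 196.6] clk 22.375
```

Emit:
{"name": "step_arm", "arguments": {"series": [1,-0.15,0.6,0,1]}}

```text
clock: 22.5
eef_pos: [526.5, 93.6, 197.1]
eef_rot: [-3.14, -0.005, 1.437]
wrist_force: [-2.3, 21.9, -1.4]
finger_gap: 0.6
finger_force: 11.2
```

```bash
python3 ft.py 4
```

```text
tang -3.73 norm 21.99 std [0.39 0.24] along 7.78 pos [526.7  93.6 197.2] clk 22.7
```

Emit:
{"name": "step_arm", "arguments": {"series": [1,-0.15,0.6,0,1]}}

```text
clock: 22.82
eef_pos: [527.5, 93.5, 197.7]
eef_rot: [-3.14, -0.005, 1.437]
wrist_force: [-1.2, 23.0, -1.4]
finger_gap: 0.3
finger_force: 11.3
```

```bash
python3 ft.py 4
```

```text
tang -3.8 norm 22.8 std [0.28 0.47] along 8.93 pos [527.7  93.5 197.8] clk 23.025
```

Before going further I check by code that the knob really turns under the finger, using the white mark in the top view, with the finger drawn clear.

Emit:
{"name": "step_arm", "arguments": {"series": [0.5,4,0,0,1,3,20,0,0,1,5,40,0,0,1,5,40,0,0,1,0,0,0,0,1]}}

```text
clock: 23.65
eef_pos: [541.2, 197.4, 197.5]
eef_rot: [-3.142, 0.0, 1.439]
wrist_force: [0.6, -0.4, -0.5]
finger_gap: 0.2
finger_force: 0.0
```

```bash
cat > mk.py <<'E'
from h import *
import sys
c=np.array([298.4,221.0])
def ang(p):
    g=p[208:236,285:313].astype(float).mean(2); v,u=np.mgrid[208:236,285:313]
    dx,dy=u-c[0],-(v-c[1]); r=np.hypot(dx,dy); m=r<4.2; w=np.clip(g-np.percentile(g[m],55),0,None)*m
    x,y=(w*dx).sum()/w.sum(),(w*dy).sum()/w.sum(); return np.degrees(np.arctan2(y,x)).round(1),np.hypot(x,y).round(2)
p=np.mean([manip.camera("top")[0] for _ in range(4)],0)
np.savez("t7.npz",p=p)
print("t0",ang(np.load("top0.npz")["p"]),"t3",ang(np.load("t3.npz")["p"]),"t6",ang(np.load("t6.npz")["p"]),"now",ang(p))
f=lambda a:cv2.resize(a[208:236,285:313].astype(np.uint8),(400,400),interpolation=cv2.INTER_CUBIC)
cv2.imwrite("pics/k7.png",np.hstack([f(np.load("t3.npz")["p"]),f(p)]))
E
python3 mk.py
```

```text
t0 (np.float64(71.4), np.float64(1.9)) t3 (np.float64(72.5), np.float64(1.91)) t6 (np.float64(-3.8), np.float64(1.12)) now (np.float64(-62.4), np.float64(0.7))
```

View pics/k7.png

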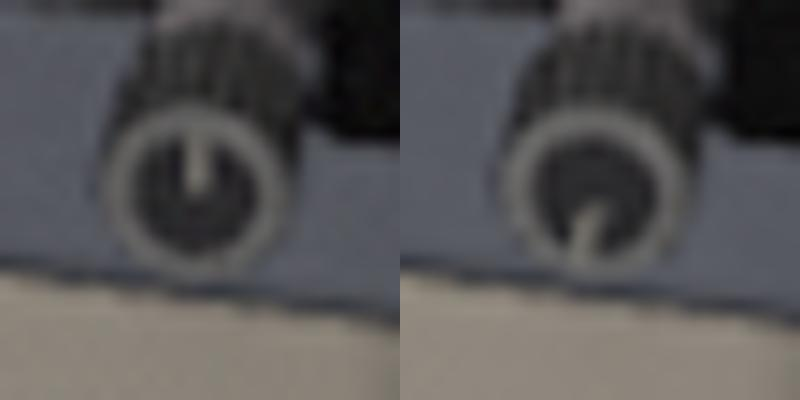

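The mark now points to about -105°, at (580,255), against 90° at the start. The knob has turned about 3.4 rad, so the rolling works. I can also get the tile thickness from the two depth pictures of the same pixels, with tile and without.

Run:
```python
from h import *
i=manip.camera_info("top"); g=-0.1336; gx=np.array([np.cos(g),np.sin(g),0]); rz=-.5*gx+np.array([0,0,.866])
a=pts(np.load("top0.npz")["d"],i)@rz; b=pts(np.load("t3.npz")["d"],i)@rz
D=(a-b)[176:194,234:264]; print("thickness",np.median(D),D.mean(),D.std()/np.sqrt(D.size))
# home position: tile now vs rest, same pixels
D2=(b-a)[190:202,300:340]; 
D3=(b-a)[180:200,272:292]; print(np.median(D3),D3.std())
m=(b-a)[184:210,322:336]; print("home part",np.median(m))
```

```text
thickness 9.091378590770077 2.832053657823722 3.707712463803878
0.5009377435919333 151.7153436330195
home part 9.147175398518442
```

Thickness is about 9.1 mm, so contact should come at about 3.4 rad and slip at about 3.7 rad. Back to the knob for a fine stroke.

Emit:
{"name": "step_arm", "arguments": {"series": [-8,-40,-4,0,1,-8,-35,0,0,1,-4.5,-23,0,0,1,0,0,0,0,1,-0.4,-3,0,0,1,-0.3,-2,0,0,1,-0.2,-2,0,0,1,0,0,0,0,1]}}

```text
clock: 24.85
eef_pos: [520.1, 93.4, 194.6]
eef_rot: [3.14, -0.009, 1.436]
wrist_force: [2.2, 35.1, 0.1]
finger_gap: 0.5
finger_force: 17.8
```

```bash
python3 ft.py 3
```

```text
tang -1.79 norm 35.37 std [0.4  0.35] along 0.88 pos [520.1  93.5 194.6] clk 25.0
```

Emit:
{"name": "step_arm", "arguments": {"series": [1,-0.15,0.6,0,1]}}

```text
clock: 25.12
eef_pos: [520.6, 93.4, 194.8]
eef_rot: [-3.141, -0.008, 1.437]
wrist_force: [-2.1, 36.6, -0.9]
finger_gap: 0.6
finger_force: 17.9
```

```bash
python3 ft.py 4
```

```text
tang -4.41 norm 35.52 std [0.42 0.18] along 1.44 pos [520.6  93.4 194.8] clk 25.325
```

Emit:
{"name": "step_arm", "arguments": {"series": [1,-0.15,0.6,0,1]}}

```text
clock: 25.45
eef_pos: [521.4, 93.3, 195.2]
eef_rot: [-3.14, -0.008, 1.437]
wrist_force: [-3.5, 35.8, 0.0]
finger_gap: 0.4
finger_force: 17.9
```

```bash
python3 ft.py 4
```

```text
tang -5.18 norm 35.42 std [0.5  0.44] along 2.49 pos [521.5  93.3 195.3] clk 25.65
```

Emit:
{"name": "step_arm", "arguments": {"series": [0.3,2.3,0,0,1,1,-0.15,0.6,0,1]}}

```text
clock: 25.9
eef_pos: [522.5, 94.0, 195.6]
eef_rot: [-3.14, -0.005, 1.436]
wrist_force: [-4.1, 23.8, -0.9]
finger_gap: 0.6
finger_force: 11.8
```

```bash
python3 ft.py 4
```

```text
tang -5.63 norm 24.06 std [0.52 0.23] along 3.51 pos [522.6  94.  195.7] clk 26.1
```

Emit:
{"name": "step_arm", "arguments": {"series": [1,-0.15,0.6,0,1]}}

```text
clock: 26.22
eef_pos: [523.4, 93.9, 196.1]
eef_rot: [-3.14, -0.005, 1.436]
wrist_force: [-4.9, 25.4, -1.8]
finger_gap: 0.6
finger_force: 12.0
```

```bash
python3 ft.py 4
```

```text
tang -5.94 norm 24.2 std [0.27 0.42] along 4.53 pos [523.5  93.9 196.2] clk 26.425
```

The torque is rising now (5.9 N against 3.7 N free), so the spindle is on the sample. I continue in small steps until it stops rising.

Emit:
{"name": "step_arm", "arguments": {"series": [0.8,-0.1,0.4,0,1]}}

```text
clock: 26.55
eef_pos: [524.1, 93.8, 196.5]
eef_rot: [-3.139, -0.005, 1.436]
wrist_force: [-5.6, 25.6, 0.3]
finger_gap: 0.8
finger_force: 12.0
```

```bash
python3 ft.py 5
```

```text
tang -7.47 norm 23.84 std [0.43 0.52] along 5.3 pos [524.2  93.8 196.5] clk 26.8
```

Emit:
{"name": "step_arm", "arguments": {"series": [0.8,-0.1,0.4,0,1]}}

```text
clock: 26.92
eef_pos: [524.8, 93.7, 196.9]
eef_rot: [-3.139, -0.005, 1.436]
wrist_force: [-6.6, 24.9, 0.8]
finger_gap: 0.5
finger_force: 12.0
```

```bash
python3 ft.py 5
```

```text
tang -7.85 norm 23.75 std [0.28 0.68] along 6.08 pos [524.9  93.7 196.9] clk 27.175
```

Emit:
{"name": "step_arm", "arguments": {"series": [0.8,-0.1,0.4,0,1]}}

```text
clock: 27.3
eef_pos: [525.5, 93.6, 197.3]
eef_rot: [-3.139, -0.005, 1.436]
wrist_force: [-7.0, 25.3, -0.6]
finger_gap: 0.5
finger_force: 12.0
```

```bash
python3 ft.py 6
```

```text
tang -7.95 norm 23.79 std [0.35 0.5 ] along 6.94 pos [525.6  93.6 197.3] clk 27.6
```

Emit:
{"name": "step_arm", "arguments": {"series": [-0.2,-1.2,0,0,1,0.8,-0.1,0.4,0,1]}}

```text
clock: 27.85
eef_pos: [526.2, 93.2, 197.8]
eef_rot: [-3.139, -0.007, 1.436]
wrist_force: [-6.9, 31.1, -0.3]
finger_gap: 0.1
finger_force: 15.2
```

```bash
python3 ft.py 6
```

```text
tang -8.58 norm 30.37 std [0.35 0.7 ] along 7.81 pos [526.3  93.2 197.8] clk 28.15
```

With more normal force the tangential force stays at about 8 N (0.09 N m). That plateau is the clutch slipping, so I let go by moving straight off.

Emit:
{"name": "step_arm", "arguments": {"series": [0.4,3,0,0,1,0.6,5,0,0,1,3,20,0,0,1,5,40,0,0,1,5,40,10,0,1,0,40,40,0,1,0,40,30,0,1,0,0,0,0,1]}}

```text
clock: 29.15
eef_pos: [541.2, 280.8, 279.8]
eef_rot: [3.138, -0.002, 1.438]
wrist_force: [-0.6, 0.2, -0.4]
finger_gap: 0.3
finger_force: 0.0
```

```bash
python3 mk.py
python3 - <<'E'
from h import *
p=np.load("t7.npz")["p"]; 
# mark direction: brightest pixel along radius 2-4px, by angle; compare views
c=np.array([298.4,221.0])
def prof(p):
    g=p.astype(np.float32).mean(2); best=[]
    th=np.radians(np.arange(0,360,10)); r=np.linspace(1.5,3.6,6)
    mx=(c[0]+np.outer(np.cos(th),r)).astype(np.float32); my=(c[1]-np.outer(np.sin(th),r)).astype(np.float32)
    v=cv2.remap(g,mx,my,cv2.INTER_CUBIC).mean(1); return v.round(0).astype(int)
print(prof(np.load("t3.npz")["p"])); print(prof(p))
q=np.load("top0.npz")["p"].astype(float)
d=np.abs(p-q).max(2); m=(d>40).astype(np.uint8); n,l,s,ce=cv2.connectedComponentsWithStats(m)
for k in range(1,n):
    if s[k,4]>25: print("changed",s[k],ce[k].round())
# tile end still at stop
i=manip.camera_info("top"); t3=np.load("t3.npz")["p"].astype(float); print("tile diff vs t3",np.abs(p-t3)[170:212,265:345].max(2).mean())
E
```

```text
t0 (np.float64(71.4), np.float64(1.9)) t3 (np.float64(72.5), np.float64(1.91)) t6 (np.float64(-3.8), np.float64(1.12)) now (np.float64(-133.6), np.float64(0.58))
[ 41  41  42  43  45  49  59  75  91 102  98  75  54  45  41  38  39  41
  42  41  40  41  42  41  42  42  42  42  44  43  42  41  43  44  43  42]
[ 44  45  48  49  50  51  52  51  49  47  46  47  47  45  45  44  44  44
  47  52  66  89 108 106  88  68  55  48  48  44  43  43  45  45  45  44]
changed [   80   134   220   346 37535] [190. 321.]
changed [289 179  10  28 203] [294. 193.]
changed [310 181  30  31 482] [328. 196.]
changed [224 196  45   7  85] [246. 199.]
changed [   0  389  120   91 5818] [ 40. 444.]
changed [294 437  11  11  95] [299. 442.]
changed [369 451  11   8  35] [375. 455.]
changed [391 463  13  17  89] [398. 472.]
tile diff vs t3 6.911607142857143
```

The mark now shows a total turn of about 3.96 rad. The expected slip point was about 3.7 rad, so the clutch has slipped slightly. The tile is still home and no bystander near the gauge has changed in the top view.

```bash
python3 -c "
from h import *
print(manip.sign_off())"
```

```text
the job is handed in; nothing more can be done
None
```

I slid the sample home against the end stop and closed the micrometer on it until the clutch just slipped (an estimated 0.2–0.3 rad). I then let go and handed the job in at about 29 s of the 72 s allowed; no verdict was shown.

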